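# Load a dapping block against the sprung plunger and hold it home

## Robot

A 6-joint arm with a two-finger parallel gripper is mounted at the origin on the work surface. World frame = base frame: x ahead of the robot, y to its left, z up, the work surface at z = 0. Lengths are in m, angles in degrees, forces in N, time in s.
With the tool pointing down it reaches from about 0.3 to 0.75 m from the base axis. Payload 8.5 kg.
Tool frame: the origin (TCP) lies midway between the tips of the shut fingers; the grasp point (between the pads) lies 19 mm behind it; z points along the fingers, y is the line along which they close (so a half turn about z gives the same grasp; the last joint's range is limited). The gripper opens to 85 mm and grips with 20 to 120 N. Pads are 22 mm wide; open, the fingers measure 114 mm over their backs; the gripper's body (76 mm by 85 mm) begins 54 mm behind the grasp point. The pads swing forward as they close: fully open they stand 13 mm farther back than shut.
Start: joints at [57.049, 21.807, 74.336, -0, 83.858, -12.336], TCP at [0.194, 0.515, 0.231] pointing down, gripper open.
Joint ranges: [-178.18, 178.18], [-50.72, 133.34], [12.68, 142.11], [-81.47, 261.47], [9.98, 163.14], [-165.26, 165.26]. Speed limits (degrees/s): [136.94, 136.94, 180, 180, 180, 180].

## Interface

Orientations are given as a 3x3 rotation matrix whose columns are the frame's x, y, z axes.
In Python, from rig import env, viewer, recognise, pinpoint gives the robot as it stands.
- The arm moves only by the tool move_arm, never from a script. Its argument "plan" is text: rows parted by semicolons, each of 7 numbers parted by spaces: the shift along the tool's x, y, z in m, then the turn, a rotation vector about the tool's x, y, z in rad, then the finger opening in m, from 0 to 0.0854. A call has 1 to 12 rows; each row shifts and turns the commanded pose from where the row before left it, along the tool's axes as they then stand; what a row does not reach is not made up. A row lasts 1/8 s, in which the tool goes at most 62.5 mm and 10.7 degrees, less where a joint would pass 70% of its speed; a pose out of reach is approached as far as the arm can. A call is refused whole if a number of a shift passes 0.0625 or a number of a turn 0.188, either way. A call with a gripper value outside its range is refused whole. The fingers move at their own pace and stop on an object; "grip_force" is the grip in N (left out, the last holds). Time passes only in rows, so rows that do not move let the fingers close. It gives the time, the measured TCP pose, the force, the opening and the grip force at its end, in the units of the state.
- env.observe(): the state, without advancing time (a new reading comes with each control period).
- viewer.get_image(name): name is "scene" or "side" or "wrist"; returns (picture, depth): 480x640x3 uint8, red, green, blue; 480x640 float32, m along the optical axis (not along the pixel's ray), 0 where there is no reading.
- viewer.calibration(name): a dict with "fx", "fy", "cx", "cy" (pixels), "R" (3x3) and "t" (3): a world point X has camera coordinates R X + t. Camera axes: x right, y down, z forward; pixel columns grow to the right and rows downward; lengths in m; the calibration is good to about 2 mm. The wrist camera is an equidistant fisheye: a pixel r from the principal point sees the ray r / f radians off the axis. A picture is of the moment at which its call begins: read the wrist's pose just before it. calibration takes no time and is no camera call; for the wrist camera it gives the pose at the moment of the call.
- env.close_job(): hands the job in; it is judged then, once.
Trained networks look in the newest picture that a camera, given by its name, has taken for a name from the list of things; names that differ only in an ending like _2 or _b are one class to them, and where a whole thing is asked for, a point or a joint stands for the part that bears it (a point fixed in the world has none). Each returns a list of dicts, best first, with "conf" (0 to 1); they miss things now and then, are a little off and sometimes report something else, mostly with a low value. They report only what shows in the picture. A call takes as long as a camera call. They do not tell look-alikes from the thing itself.
- recognise(camera, name): "extent" ([centre column, centre row, width, height] in pixels, round what is visible of it).
- pinpoint(camera, name): "pixel" ([column, row] in pixels: a listed point, or the origin of a listed thing).
The state is a dict: "time_s": time; "q": joint angles; "qvel": joint speeds; "joint_efforts": joint torques, N m; "position": TCP position; "tool_rot": TCP orientation; "ft_force": force on the tool from outside, world axes, zero at the start; "wrist_torque": the same for the moment, N m; "grip_width": finger opening in m; "gripper_force": force on a finger pad.
Only numpy, scipy, OpenCV 4.12 (cv2) and the standard library are available. Lean on these libraries where they do the work, as an engineer would, in place of code of your own. Each camera call takes 0.05 s, during which the arm holds its last target. There are 200 camera calls.

## Task

Pick up the steel dapping block (the bar with three dimples) from the bench and lower it, dimples up and without dropping it, into the channel of the blue setting fixture, either end first. Then push it along the channel against the brass sprung plunger until its end sits squarely and firmly, without ramming, on both orange stops, and keep holding it there with the gripper: finish while still holding, as the lock screw is tightened later by someone else. Leave the mallet, awl, punch, jar and rivet boxes where they are.

Things in the scene. Friction and masses are not known exactly. Their poses are not given: they have to be found in the camera images.
- block: Bright steel dapping block: a plain bar 80 (its x) x 30 (y) x 36 (z) mm with three dark round dimples of 14, 19 and 23 mm in a row on its top; about 0.65 kg. It lies loose on the bench, dimples up. Origin: centre of its underside; x along its length, z up. Its ends are alike for this job. Pressed home, its origin is at fixture x = -10, y = 0, z = +12 mm.
- fixture: Setting fixture fixed to the bench: blue base plate 200 (x) x 100 (y) x 12 mm. Origin: centre of its underside; +x points to the plunger end, away from the robot within 20 degrees. Behind the stops, x = +46 to +96 mm, an aluminium housing 44 mm wide reaches z = 48 mm. A black lock screw knob beside the +y wall (x 14 to 30, y 26 to 48 mm) reaches z = 28 mm.
- channel (a point): Centre of the channel floor at its open -x end (fixture x = -65, y = 0, z = +12 mm); fixture's axes. The open-topped channel runs from here 95 mm along +x to the stops, 36 mm wide (3 mm play each side of the block), between aluminium walls 8 mm thick whose tops are at fixture z = 21 mm. To go in clear of the plunger, the block's origin must be below fixture x = -25 mm.
- stops: Pair of orange stop blocks fixed to the fixture, one each side of the plunger: each 16 (x) x 18 (y) x 26 (z) mm, from fixture z = 12 to 38 mm, 16 mm apart. Their stop faces look to -x and lie at fixture x = +30 mm. Origin and axes of this entry are those of the fixture (not on the stops).
- stop_face (a point): Point midway between the two stop faces, in their plane (fixture x = +30, y = 0, z = +27 mm): where the centre line of the block's leading end comes when home. Same axes as the fixture.
- plunger (a joint): Travel in m of the brass plunger (13 mm round, axis at fixture z = 27 mm, nose at fixture x = +15 mm at rest): 0 at rest, grows as it is pushed to +x, 0.015 when the block meets the stops. The spring pushes back with about 2 N at first and 0.35 N more per mm: 7.4 N at the stops. Let go, it pushes the block back.
- mallet: Mallet with a wooden handle and a black head, lying on the bench to the robot's right. Bystander.
- awl: Awl, pear-shaped wooden handle and steel needle, 130 mm long, lying to the robot's left. Bystander.
- setter: Dark square steel setting punch, 115 x 16 x 11 mm, lying beyond the work area. Bystander.
- jar: Jar with a black lid, 66 mm across and 85 mm tall, beyond the work area on the right. Bystander.
- rivets_steel: Clear open box, 90 x 115 x 42 mm, of silvery rivets, beyond the work area. Bystander.
- rivets_brass: The same box with brass rivets, beyond the work area. Bystander.
Things that resemble listed ones, but are neither listed nor needed, are in the scene too. There is more than one size of the block; the one meant has the size given above. There is more than one size of the fixture; the one meant has the size given above.

How it is judged:
By the outcome, as a careful person would: the job done as asked, in the order asked, and still so for the second after the job is handed in, while the arm keeps its last pose, push and grip.
It also fails if it takes over 54 s, if anything falls off the work surface, if the arm or the gripper's body presses on something with over 40 N, if the wrist force passes 120 N, or if a joint passes its speed limit or range.

## Working session

There is one attempt and no reset: what is moved stays moved. The work goes in short steps, Python scripts to look and compute and a tool call to move; the robot and the scene stay as the last step left them, time stands still between calls to the robot, and variables do not carry over. Pictures are saved under pics/ and viewed, at most 10 in all, crops included, and the job is handed in when it is done.

Besides the shell and the picture viewer there is one more tool, called after "Request:" as name(argument=value, ...) on one line, values as JSON. move_arm: Moves the arm, as the interface text tells. Its arguments: {"type":"object","properties":{"plan":{"type":"string"},"grip_force":{"type":"number"}},"required":["plan"]}

```bash
ls; mkdir -p pics
cat > h.py <<'E'
import numpy as np, cv2
from rig import env, viewer, recognise, pinpoint
def unproj(cam,cal,u,v,z):
    X=np.array([(u-cal['cx'])/cal['fx']*z,(v-cal['cy'])/cal['fy']*z,z])
    return np.array(cal['R']).T@(X-np.array(cal['t']))
def cloud(cal,d):
    v,u=np.mgrid[0:480,0:640]
    P=np.stack([(u-cal['cx'])/cal['fx']*d,(v-cal['cy'])/cal['fy']*d,d],-1)
    W=(P-np.array(cal['t']))@np.array(cal['R']); W[d<=0]=np.nan
    return W
E
python3 - <<'E'
from h import *
for c in ['scene','side']:
    im,d=viewer.get_image(c); cv2.imwrite(f'pics/{c}0.png',im[:,:,::-1]); np.savez(f'{c}0.npz',im=im,d=d)
    cal=viewer.calibration(c); W=cloud(cal,d)
    for n in ['block','fixture']:
        for r in recognise(c,n)[:4]: 
            u,v=map(int,r['extent'][:2]); print(c,n,np.round(r['extent']),round(r['conf'],2),W[v,u].round(3))
    for n in ['block','fixture','channel','stop_face']:
        for r in pinpoint(c,n)[:4]: 
            u,v=map(int,r['pixel']); print(c,'pt',n,(u,v),round(r['conf'],2),W[v,u].round(3))
o=env.observe(); print(o['time_s'],o['position'],o['tool_rot'],o['ft_force'])
E
```

```text
pics
scene block [278. 212.  35.  26.] 0.75 [ 0.523 -0.146  0.038]
scene block [286. 247.  47.  32.] 0.75 [ 0.585 -0.022  0.053]
scene fixture [337. 159.  86.  62.] 0.77 [ 0.269 -0.217  0.049]
scene fixture [382. 301.  91.  84.] 0.63 [0.516 0.21  0.039]
scene pt block (292, 257) 0.81 [ 0.575 -0.015  0.02 ]
scene pt block (277, 217) 0.73 [ 0.524 -0.146  0.022]
scene pt fixture (335, 159) 0.74 [ 0.272 -0.222  0.047]
scene pt fixture (385, 298) 0.73 [0.488 0.198 0.014]
scene pt channel (401, 274) 0.65 [0.413 0.172 0.015]
scene pt stop_face (378, 300) 0.97 [0.526 0.21  0.05 ]
scene pt stop_face (332, 155) 0.64 [ 0.286 -0.219  0.068]
side block [361. 252.  51.  36.] 0.91 [ 0.564 -0.056  0.05 ]
side block [358. 297.  46.  28.] 0.58 [ 0.509 -0.172  0.034]
side block [312. 202.  36.  14.] 0.54 [0.535 0.183 0.048]
side fixture [218. 385. 184. 137.] 0.76 [ 0.212 -0.281  0.018]
side fixture [289. 216.  90.  48.] 0.63 [0.477 0.196 0.015]
side pt block (359, 302) 0.84 [ 0.512 -0.171  0.019]
side pt block (361, 265) 0.77 [ 0.566 -0.056  0.015]
side pt fixture (302, 203) 0.73 [0.516 0.209 0.035]
side pt fixture (288, 222) 0.59 [0.465 0.163 0.017]
side pt fixture (220, 383) 0.57 [ 0.216 -0.278  0.018]
side pt fixture (503, 369) 0.2 [ 0.663 -0.425  0.037]
side pt channel (269, 222) 0.95 [0.422 0.186 0.012]
side pt channel (168, 405) 0.91 [ 0.129 -0.294  0.018]
side pt stop_face (242, 362) 0.95 [ 0.258 -0.262  0.036]
side pt stop_face (300, 202) 0.92 [0.511 0.209 0.039]
side pt stop_face (441, 250) 0.36 [ 0.752 -0.075  0.022]
0.7 [0.1936429  0.5147664  0.23132644] [[-9.35973291e-01  3.52071012e-01  2.77251352e-05]
 [ 3.52071012e-01  9.35973292e-01  3.38896705e-06]
 [-2.47568290e-05  1.29331990e-05 -1.00000000e+00]] [ 0.14092041  0.45056186 -0.14218562]
```

View pics/scene0.png

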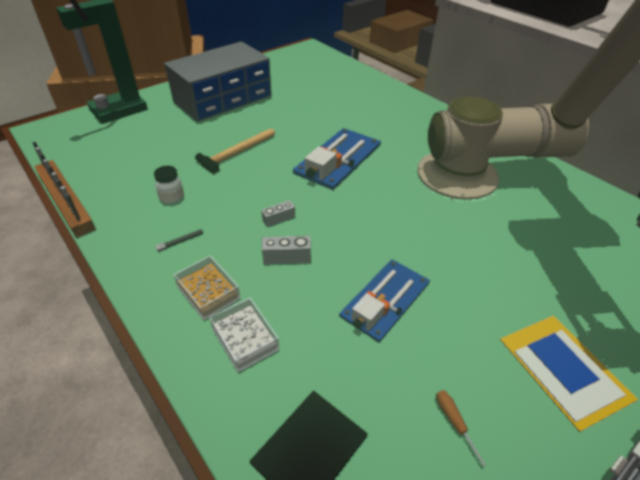

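View pics/side0.png

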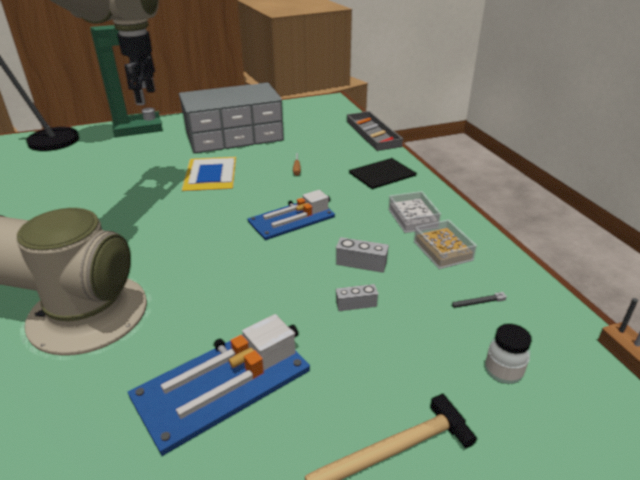

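Scene (scene cam): two blocks, at (278,212) and (286,247), and two fixtures, at (337,159) and (382,301). The side view shows the same. I'll measure their sizes from the depth.

```bash
cat > m.py <<'E'
from h import *
def rect(P):
    (c,s,a)=cv2.minAreaRect((P[:,:2]*1000).astype(np.float32)); return np.round(c,1),np.round(s,1),round(a,1)
for c in ['scene','side']:
    f=np.load(f'{c}0.npz'); im,d=f['im'],f['d']; cal=viewer.calibration(c); W=cloud(cal,d)
    hsv=cv2.cvtColor(im,cv2.COLOR_RGB2HSV); H,S,V=[hsv[...,i].astype(int) for i in range(3)]
    near=(np.abs(W[...,0]-.45)<.35)&(np.abs(W[...,1])<.4)&(W[...,2]<.1)
    blue=near&(H>98)&(H<125)&(S>120)&(W[...,2]<.03)
    n,L=cv2.connectedComponents(cv2.dilate(blue.astype(np.uint8),np.ones((5,5))))
    for i in range(1,n):
        P=W[blue&(L==i)]
        if len(P)>300: print(c,'blue',len(P),rect(P),'z',np.nanmedian(P[:,2]).round(4))
    grey=near&(S<60)&(W[...,2]>.012)
    n,L=cv2.connectedComponents(grey.astype(np.uint8))
    for i in range(1,n):
        P=W[grey&(L==i)]
        if len(P)>200:
            zt=np.percentile(P[:,2],95); T=P[P[:,2]>zt-.006]; print(c,'grey',len(P),rect(P),'top',zt.round(4),rect(T),np.median(T[:,2]).round(4))
    tb=near&(H>50)&(H<85)&(S>60); print(c,'bench z',np.nanmedian(W[tb][:,2]).round(4))
E
python3 m.py
```

```text
scene blue 924 (array([ 222.7, -265. ]), array([271.9, 134.2]), 17.4) z 0.0191
scene blue 1773 (array([483.5, 194.5]), array([200.5,  98.2]), 12.1) z 0.0142
scene grey 1009 (array([ 249.6, -262.4]), array([242.4, 119.3]), 28.5) top 0.0699 (array([ 313.4, -239.5]), array([73.1, 63.9]), 18.5) 0.0682
scene grey 497 (array([ 693.6, -380.9]), array([29. , 63.6]), 80.8) top 0.0692 (array([ 693.9, -382.3]), array([20.6, 53.4]), 76.5) 0.0677
scene grey 498 (array([ 513.9, -157. ]), array([33.6, 80.5]), 81.8) top 0.0404 (array([ 513.8, -157.4]), array([32.9, 80.4]), 81.8) 0.0382
scene grey 1162 (array([575.6, -36.1]), array([ 46.6, 108.2]), 54.3) top 0.0535 (array([575.3, -36.5]), array([ 45.7, 108.2]), 54.3) 0.0516
scene grey 523 (array([763.1, -54.9]), array([ 75. , 118.4]), 1.0) top 0.0446 (array([739.9, -67.9]), array([ 59.4, 133.2]), 29.9) 0.0429
scene grey 1130 (array([495.9, 197.4]), array([178.6,  80.4]), 23.9) top 0.0517 (array([551.2, 208.2]), array([52.6, 44.9]), 10.9) 0.05
scene grey 2340 (array([765.3,  94. ]), array([118. ,  77.9]), 85.3) top 0.044 (array([765.3,  93.9]), array(
[... 892 characters left out ...]
 (array([ 510.7, -158.4]), array([35.3, 80.8]), 79.4) top 0.0395 (array([ 510.7, -158.4]), array([35.3, 80.7]), 79.4) 0.0376
side grey 1757 (array([ 319.9, -236. ]), array([88.5, 63. ]), 17.0) top 0.069 (array([ 310.6, -238.9]), array([69. , 62.9]), 17.0) 0.0674
side grey 388 (array([ 682.6, -388.3]), array([58.3, 23.4]), 0.1) top 0.0881 (array([ 684.6, -388.3]), array([54.4, 23.4]), 0.1) 0.0868
side grey 879 (array([ 185.7, -234.7]), array([129.4,  60.9]), 5.6) top 0.0331 (array([ 191.8, -253.5]), array([129.6,  57.7]), 29.8) 0.0303
side grey 867 (array([ 203.7, -297.2]), array([132.7,  25.6]), 17.7) top 0.032 (array([ 204.5, -303. ]), array([130.6,  14.2]), 17.8) 0.0302
side bench z 0.0019
```

Target block is the small one at about (0.512,-0.158), 80x33, top 0.038. Target fixture is at about (0.482,0.193), yaw 12°, 200x100. I'll move above the block next.

Request:
move_arm(plan="-0.041 -0.04 0 0 0 0 0.085;-0.041 -0.04 0 0 0 0 0.085;-0.041 -0.04 0 0 0 0 0.085;-0.041 -0.04 0 0 0 0 0.085;-0.041 -0.04 0 0 0 0 0.085;-0.041 -0.04 0 0 0 0 0.085;-0.041 -0.04 0 0 0 0 0.085;-0.041 -0.04 0 0 0 0 0.085;-0.041 -0.04 0 0 0 0 0.085;-0.041 -0.04 0 0 0 0 0.085;-0.041 -0.04 0 0 0 0 0.085;-0.041 -0.04 0 0 0 0 0.085")

```text
time_s: 2.2
position: [0.4857, -0.1097, 0.2315]
tool_rot: [[-0.936, 0.352, 0.0], [0.352, 0.936, -0.0], [-0.0, 0.0, -1.0]]
ft_force: [1.0, 1.0, 1.3]
grip_width: 0.0849
gripper_force: 0.0
```

Request:
move_arm(plan="-0.041 -0.038 0 0 0 0 0.085;0 0 0.03 0 0 -0.1 0.085;0 0 0.03 0 0 -0.095 0.085;0 0 0 0 0 0 0.085")

```text
time_s: 2.7
position: [0.5093, -0.1574, 0.1698]
tool_rot: [[-0.986, 0.165, -0.004], [0.165, 0.986, 0.002], [0.004, 0.001, -1.0]]
ft_force: [0.6, -0.4, 0.1]
grip_width: 0.0848
gripper_force: 0.0
```

```bash
cat > w.py <<'E'
from h import *
import sys
def wcloud(cal,d):
    v,u=np.mgrid[0:480,0:640]; x=(u-cal['cx'])/cal['fx']; y=(v-cal['cy'])/cal['fy']; r=np.hypot(x,y)+1e-9
    k=np.tan(np.minimum(r,1.5))/r
    P=np.stack([x*k*d,y*k*d,d],-1); W=(P-np.array(cal['t']))@np.array(cal['R']); W[d<=0]=np.nan
    return W
def shot(name):
    cal=viewer.calibration('wrist'); im,d=viewer.get_image('wrist'); cv2.imwrite(f'pics/{name}.png',im[:,:,::-1])
    W=wcloud(cal,d); np.savez(name+'.npz',im=im,d=d,W=W); return im,d,W,cal
E
python3 - <<'E'
from w import *
im,d,W,cal=shot('w1'); o=env.observe(); print(o['time_s'],o['position'],o['tool_rot'].__class__, np.round(o['tool_rot'],3).tolist(),np.round(o['q'],1))
print({k:np.round(v,3).tolist() for k,v in cal.items()})
hsv=cv2.cvtColor(im,cv2.COLOR_RGB2HSV)
for r in recognise('wrist','block'): print(np.round(r['extent']),r['conf'],W[int(r['extent'][1]),int(r['extent'][0])])
m=(hsv[...,1]<60)&(W[...,2]>.03)&(W[...,2]<.045)&(np.hypot(W[...,0]-.512,W[...,1]+.158)<.055)
P=W[m]; print(len(P),cv2.minAreaRect((P[:,:2]*1000).astype(np.float32)),np.median(P[:,2]))
tb=(hsv[...,0]>50)&(hsv[...,0]<85)&(hsv[...,1]>60)&(np.hypot(W[...,0]-.512,W[...,1]+.158)<.15); print('bench',np.nanmedian(W[tb][:,2]))
E
```

```text
2.75 [ 0.51007605 -0.15769238  0.17144307] <class 'numpy.ndarray'> [[-0.986, 0.166, -0.001], [0.166, 0.986, 0.0], [0.001, 0.0, -1.0]] [ -29.9   23.2   82.6   -0.    74.2 -110.3]
{'fx': 371.648, 'fy': 371.648, 'cx': 317.212, 'cy': 239.829, 'R': [[0.165, 0.986, 0.003], [0.936, -0.158, 0.316], [0.312, -0.049, -0.949]], 't': [0.07, -0.523, 0.155]}
[467. 267. 111. 127.] 0.92 [ 0.55810737 -0.04257927  0.04901603]
[320. 220.  36. 107.] 0.79 [ 0.50490459 -0.15383663  0.03530785]
3753 ((511.7091979980469, -156.2177276611328), (30.36640739440918, 80.25224304199219), 79.76878356933594) 0.035470335920872925
bench -0.0005693082109236385
```

View pics/w1.png

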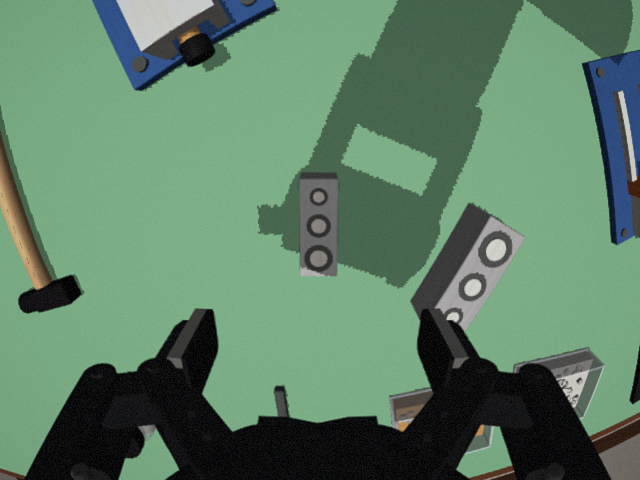

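Wrist picture: the target block is upright at (320,225). It measures 30.4x80.3 with its top at 35.5 mm, centre (0.5117,-0.1562), so it is the right one. Its dimples face up. The larger look-alike is at (465,265). I'll descend with the fingertips about 12 mm above the bench, so they stay clear of the channel walls later.

Request:
move_arm(plan="-0.0013 0.0017 0.04 0 0 0.012 0.06;0 0 0.04 0 0 0 0.06;0 0 0.04 0 0 0 0.06;0 0 0.025 0 0 0 0.06;0 0 0.0135 0 0 0 0.06;0 0 0 0 0 0 0.06;0 0 0 0 0 0 0.06")

```text
time_s: 3.68
position: [0.5124, -0.1566, 0.0141]
tool_rot: [[-0.984, 0.176, 0.002], [0.176, 0.984, -0.001], [-0.002, -0.001, -1.0]]
ft_force: [1.1, 0.5, -0.3]
grip_width: 0.0601
gripper_force: 0.0
```

Request:
move_arm(plan="0 0 0 0 0 0 0.02;0 0 0 0 0 0 0.02;0 0 0 0 0 0 0.02;0 0 0 0 0 0 0.02;0 0 0 0 0 0 0.02", grip_force=70)

```text
time_s: 4.3
position: [0.512, -0.1566, 0.0138]
tool_rot: [[-0.984, 0.176, 0.001], [0.176, 0.984, -0.001], [-0.001, -0.001, -1.0]]
ft_force: [-1.6, -0.2, 6.2]
grip_width: 0.0287
gripper_force: 69.9
```

Request:
move_arm(plan="0 0 -0.015 0 0 0 0.02;0 0 -0.035 0 0 0 0.02;0 0 -0.05 0 0 0 0.02;0.006 0.03 -0.03 0 0 0 0.02;0.0106 0.05 -0.03 0 0 0 0.02;0.0106 0.05 -0.025 0 0 0 0.02;0.0106 0.05 0 0 0 0 0.02;0.0106 0.05 0 0 0 0 0.02;0.0106 0.05 0 0 0 0 0.02;0.0106 0.045 0 0 0 0 0.02;0.004 0.02 0 0 0 0 0.02;0 0 0 0 0 -0.08 0.02")

```text
time_s: 5.8
position: [0.4987, 0.1979, 0.1977]
tool_rot: [[-0.996, 0.092, -0.002], [0.092, 0.996, 0.0], [0.002, -0.0, -1.0]]
ft_force: [0.1, -0.4, -7.5]
grip_width: 0.0285
gripper_force: 71.2
```

Request:
move_arm(plan="0 0 0 0 0 -0.13 0.02;0 0 0 0 0 -0.12 0.02;0 0 0 0 0 -0.058 0.02;0 0 0 0 0 0 0.02;0 0 0 0 0 0 0.02")

```text
time_s: 6.42
position: [0.4996, 0.1963, 0.1978]
tool_rot: [[-0.978, -0.209, -0.001], [-0.209, 0.978, -0.0], [0.001, 0.0, -1.0]]
ft_force: [-0.1, 1.1, -7.3]
grip_width: 0.0283
gripper_force: 71.2
```

Run:
```python
from w import *
im,d,W,cal=shot('w2'); o=env.observe(); print(o['time_s'],o['position'],np.round(o['tool_rot'],3).tolist(),o['ft_force'],o['grip_width'])
hsv=cv2.cvtColor(im,cv2.COLOR_RGB2HSV); H,S=hsv[...,0],hsv[...,1]
n=np.hypot(W[...,0]-.482,W[...,1]-.193)<.14
b=n&(H>98)&(H<125)&(S>120)&(W[...,2]<.02)
P=W[b]; print('blue',len(P),cv2.minAreaRect((P[:,:2]*1000).astype(np.float32)),np.median(P[:,2]))
a=n&(S<70)&(W[...,2]>.017)&(W[...,2]<.025); k,L=cv2.connectedComponents(a.astype(np.uint8))
for i in range(1,k):
    P=W[L==i]
    if len(P)>100: print('wall',len(P),cv2.minAreaRect((P[:,:2]*1000).astype(np.float32)),np.median(P[:,2]))
g=n&(H>3)&(H<14)&(S>170); k,L=cv2.connectedComponents(g.astype(np.uint8))
for i in range(1,k):
    P=W[L==i]
    if len(P)>40: print('orange',len(P),np.median(P,0),np.percentile(P[:,2],95))
for n in ['fixture','channel','stop_face']:
    for r in pinpoint('wrist',n)[:2]: u,v=map(int,r['pixel']); print(n,u,v,r['conf'],W[v,u])
```

```text
6.475 [0.49967363 0.19627451 0.19784918] [[-0.978, -0.209, -0.0], [-0.209, 0.978, -0.0], [0.0, 0.0, -1.0]] [-0.71899201 -0.22216342 -6.77708355] 0.02851866797676524
blue 13913 ((481.2764587402344, 195.06138610839844), (198.6593017578125, 99.39521026611328), 12.08031940460205) 0.011358363449393281
wall 891 ((464.8990478515625, 168.9807891845703), (85.64718627929688, 8.029170036315918), 11.367083549499512) 0.02036499408394621
wall 1044 ((456.3402099609375, 218.63046264648438), (90.26872253417969, 21.90852928161621), 14.036271095275879) 0.020319666974935646
fixture 319 185 0.8 [0.477199   0.19334472 0.01155127]
channel 321 113 0.92 [0.41404739 0.18160897 0.01242335]
stop_face 319 231 0.68 [0.46050854 0.18856238 0.20574381]
```

View pics/w2.png

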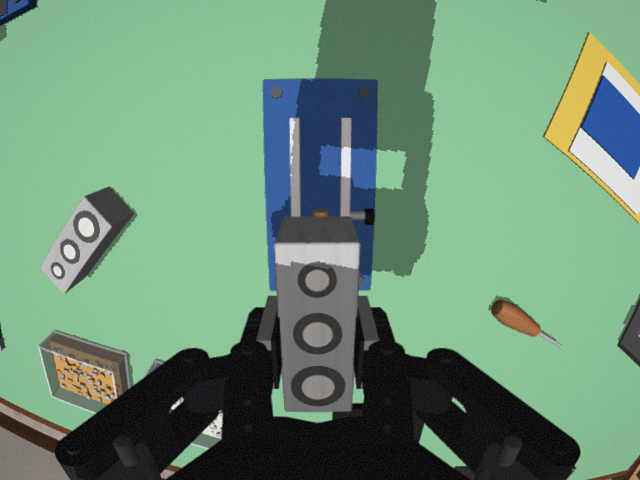

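Wrist picture: the block is held level with dimples up at (317,330). The fixture channel is beyond it, with walls at columns 296 and 346 and the knob at (370,215). I'll measure the held block relative to the TCP.

Run:
```python
from w import *
f=np.load('w2.npz'); W=f['W']; im=f['im']
S=cv2.cvtColor(im,cv2.COLOR_RGB2HSV)[...,1]; v=im.max(-1)
T=np.array([.49967,.19627]); a=np.radians(12.08); R=np.array([[np.cos(a),np.sin(a)],[-np.sin(a),np.cos(a)]])
u0=np.mgrid[0:480,0:640]; m=(u0[1]>270)&(u0[1]<365)&(u0[0]>235)&(u0[0]<415)&(W[...,2]>.15)
P=W[m]; print(np.percentile(P[:,2],[2,20,50,80,98]))
m&=(W[...,2]>.212-.03)&(v>75)
P=W[m]; Q=(P[:,:2]-T)@R.T*1000; z=np.median(P[:,2])
t=np.abs(P[:,2]-z)<.004; print(z,t.sum(),cv2.minAreaRect(Q[t].astype(np.float32)))
A=np.c_[Q[t],np.ones(t.sum())]; print('plane mm/mm',np.linalg.lstsq(A,P[t][:,2]*1000,rcond=None)[0])
```

```text
[0.21354811 0.21897537 0.21957077 0.22023147 0.2355769 ]
0.2194859500765836 10547 ((-0.19295120239257812, -0.0953207015991211), (81.1108627319336, 30.245447158813477), 0.2488337904214859)
plane mm/mm [1.59592517e-03 1.45892176e-03 2.19503564e+02]
```

Request:
move_arm(plan="0.02 0.001 0 0 0 0 0.02;0.02 0.001 0.02 0 0 0.004 0.02;0.0182 0.0007 0.04 0 0 0 0.02;0 0 0.04 0 0 0 0.02;0 0 0.03 0 0 0 0.02;0 0 0.02 0 0 0 0.02;0 0 0 0 0 0 0.02;0 0 0 0 0 0 0.02")

```text
time_s: 7.62
position: [0.4431, 0.1869, 0.0487]
tool_rot: [[-0.979, -0.206, 0.002], [-0.206, 0.979, 0.0], [-0.002, -0.0, -1.0]]
ft_force: [0.3, 0.6, -6.4]
grip_width: 0.0287
gripper_force: 71.1
```

Run:
```python
from w import *
im,d,W,cal=shot('w3'); o=env.observe(); print(o['time_s'],o['position'],np.round(o['tool_rot'],4).tolist(),o['ft_force'])
p=np.array(o['position'])[:2]; a=np.radians(12.08); c,s=np.cos(a),np.sin(a); R=np.array([[c,s],[-s,c]])
print('tcp in fixture',R@(p-[.4813,.1951])*1000)
hsv=cv2.cvtColor(im,cv2.COLOR_RGB2HSV); H,S=hsv[...,0],hsv[...,1]
Q=(W[...,:2]-[.4813,.1951])@R.T*1000
b=(H>98)&(H<125)&(S>120)&(W[...,2]<.02)&(np.hypot(Q[...,0],Q[...,1])<140)
for x in (-90,-80,-70):
    y=Q[b&(np.abs(Q[...,0]-x)<4)][:,1]; print('plate y',x,y.min(),y.max()) if len(y) else 0
for x in (-60,-50,-40):
  for sg in (1,-1):
    w=(S<70)&(W[...,2]>.017)&(W[...,2]<.026)&(np.abs(Q[...,0]-x)<4)&(np.abs(Q[...,1]*sg-22)<8); y=Q[w][:,1]
    if len(y)>5: print('wall',x,np.percentile(y,[5,95]),len(y))
```

```text
7.675 [0.44312797 0.18694251 0.04884664] [[-0.9786, -0.2057, 0.0021], [-0.2057, 0.9786, 0.0003], [-0.0021, -0.0001, -1.0]] [-8.85070175e-02 -4.22211781e-03 -6.88656242e+00]
tcp in fixture [-3.90339415e+01  1.16859206e-02]
plate y -90 -49.919286426523065 49.34477419283883
plate y -80 -49.76506467080233 49.499642068492875
plate y -70 -49.93052787431471 49.50260792397653
wall -60 [20.87652532 25.40005994] 160
wall -60 [-26.16526644 -21.37239201] 167
wall -50 [20.85322873 25.3829958 ] 151
wall -50 [-26.16063304 -21.57266141] 151
wall -40 [21.20477212 25.66895133] 131
wall -40 [-25.92480656 -21.53781627] 134
```

View pics/w3.png

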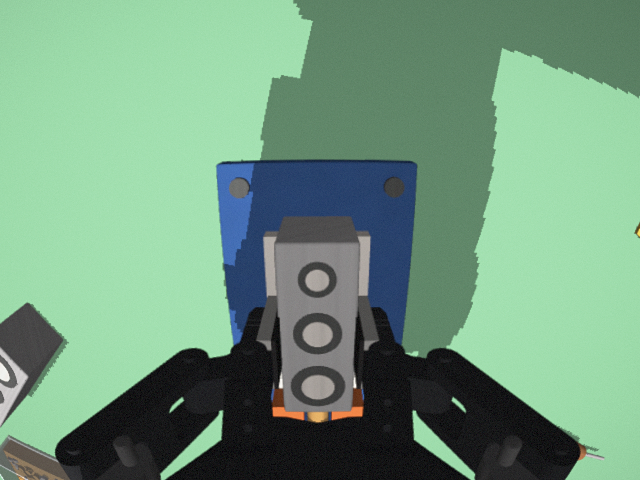

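Wrist picture: the block at (317,310) is centred between the walls, at columns 270 and 364, and is still above them. Measured lateral error is under 0.5 mm. Now I'll lower it.

Request:
move_arm(plan="0 0 0.008 0 0 0 0.02;0 0 0.006 0 0 0 0.02;0 0 0.004 0 0 0 0.02;0 0 0.002 0 0 0 0.02;0 0 0 0 0 0 0.02;0 0 0 0 0 0 0.02")

```text
time_s: 8.43
position: [0.4425, 0.1868, 0.0279]
tool_rot: [[-0.979, -0.206, 0.0], [-0.206, 0.979, 0.0], [-0.0, -0.0, -1.0]]
ft_force: [-0.2, 0.1, -7.1]
grip_width: 0.0287
gripper_force: 71.4
```

Request:
move_arm(plan="0 0 0.001 0 0 0 0.02;0 0 0.0007 0 0 0 0.02;0 0 0 0 0 0 0.02;0 0 0 0 0 0 0.02")

```text
time_s: 8.93
position: [0.4424, 0.1868, 0.0261]
tool_rot: [[-0.979, -0.206, 0.0], [-0.206, 0.979, -0.0], [-0.0, -0.0, -1.0]]
ft_force: [-0.1, -0.1, -7.1]
grip_width: 0.0289
gripper_force: 71.4
```

Request:
move_arm(plan="0 0 0.0005 0 0 0 0.02;0 0 0 0 0 0 0.02;0 0 0.0005 0 0 0 0.02;0 0 0 0 0 0 0.02;0 0 0 0 0 0 0.02")

```text
time_s: 9.55
position: [0.4425, 0.1868, 0.0258]
tool_rot: [[-0.979, -0.206, 0.001], [-0.206, 0.979, 0.0], [-0.001, -0.0, -1.0]]
ft_force: [-4.4, -1.4, 6.4]
grip_width: 0.0289
gripper_force: 73.1
```

Floor contact at TCP z 0.0258, as expected. I'll ease the down-force and slide toward the stops.

Request:
move_arm(plan="0 0 -0.0005 0 0 0 0.02;-0.003 0 0 0 0 0 0.02;-0.006 0 0 0 0 0 0.02;-0.006 0 0 0 0 0 0.02;-0.004 0 0 0 0 0 0.02;0 0 0 0 0 0 0.02;0 0 0 0 0 0 0.02")

```text
time_s: 10.42
position: [0.459, 0.1905, 0.0258]
tool_rot: [[-0.979, -0.206, -0.004], [-0.206, 0.979, -0.001], [0.005, 0.0, -1.0]]
ft_force: [-10.5, -3.1, 9.9]
grip_width: 0.0285
gripper_force: 73.6
```

Request:
move_arm(plan="0 0 -0.0006 0 0 0 0.02;0 0 0 0 0 0 0.02;0 0 0 0 0 0 0.02")

```text
time_s: 10.8
position: [0.4595, 0.1906, 0.0259]
tool_rot: [[-0.979, -0.206, -0.004], [-0.206, 0.979, -0.001], [0.004, 0.0, -1.0]]
ft_force: [-7.0, -0.3, 1.3]
grip_width: 0.0288
gripper_force: 72.2
```

```bash
cat > s.py <<'E'
from h import *
for _ in range(1):
    o=env.observe(); a=np.radians(12.08); c,s=np.cos(a),np.sin(a); R=np.array([[c,s],[-s,c]])
    print('t',o['time_s'],'fix xy',(R@(o['position'][:2]-np.array([.4813,.1951]))*1000).round(2),'z',round(o['position'][2],4),'F',(R@np.array(o['ft_force'])[:2]).round(1),np.round(o['ft_force'][2],1),'yaw',np.degrees(np.arctan2(-o['tool_rot'][1][0],-o['tool_rot'][0][0])).round(2),'tilt',np.round(np.array(o['tool_rot'])[:,2],4),'M',np.round(o['wrist_torque'],2))
E
python3 s.py
```

```text
t 10.8 fix xy [-22.28   0.14] z 0.0259 F [-6.9  1.1] 1.3 yaw 11.88 tilt [-3.7e-03 -6.0e-04 -1.0e+00] M [-0.25  0.99  0.01]
```

Request:
move_arm(plan="-0.004 0 0 0 0 0 0.02;-0.004 0 0 0 0 0 0.02;-0.003 0 0 0 0 0 0.02;0 0 0 0 0 0 0.02;0 0 0 0 0 0 0.02")

```text
time_s: 11.42
position: [0.469, 0.1926, 0.0259]
tool_rot: [[-0.979, -0.206, -0.006], [-0.206, 0.979, -0.001], [0.006, 0.0, -1.0]]
ft_force: [-12.3, -2.0, 5.4]
grip_width: 0.0285
gripper_force: 73.1
```

```bash
python3 s.py
```

```text
t 11.425 fix xy [-12.52   0.17] z 0.0259 F [-12.4   0.6] 5.4 yaw 11.9 tilt [-0.0064 -0.0012 -1.    ] M [-0.36  1.72 -0.  ]
```

Request:
move_arm(plan="-0.001 0 0 0 -0.006 0 0.02;-0.001 0 0 0 0 0 0.02;0 0 0 0 0 0 0.02;0 0 0 0 0 0 0.02")

```text
time_s: 11.92
position: [0.4699, 0.1928, 0.0258]
tool_rot: [[-0.979, -0.206, -0.003], [-0.206, 0.979, -0.001], [0.003, 0.0, -1.0]]
ft_force: [-15.6, -4.4, 9.6]
grip_width: 0.0287
gripper_force: 73.4
```

```bash
python3 s.py
```

```text
t 11.925 fix xy [-11.62   0.18] z 0.0258 F [-16.2  -1.1] 9.6 yaw 11.9 tilt [-3.e-03 -5.e-04 -1.e+00] M [-0.64  2.33 -0.01]
```

Request:
move_arm(plan="0 0 -0.0006 0 0 0 0.02;0 0 0 0 0 0 0.02;0 0 0 0 0 0 0.02")

```text
time_s: 12.3
position: [0.4708, 0.193, 0.0259]
tool_rot: [[-0.979, -0.206, -0.002], [-0.206, 0.979, -0.0], [0.002, 0.0, -1.0]]
ft_force: [-10.7, -1.7, -1.3]
grip_width: 0.029
gripper_force: 71.9
```

```bash
python3 s.py
```

```text
t 12.3 fix xy [-10.75   0.17] z 0.0259 F [-10.8   0.6] -1.3 yaw 11.9 tilt [-1.6e-03 -1.0e-04 -1.0e+00] M [-0.35  1.57  0.02]
```

Request:
move_arm(plan="-0.001 0 0 0 0 0 0.02;0 0 0 0 0 0 0.02;0 0 0 0 0 0 0.02")

```text
time_s: 12.68
position: [0.4715, 0.1931, 0.0259]
tool_rot: [[-0.979, -0.206, -0.002], [-0.206, 0.979, -0.0], [0.002, 0.0, -1.0]]
ft_force: [-11.5, -2.3, 0.4]
grip_width: 0.0286
gripper_force: 72.2
```

```bash
python3 s.py
```

```text
t 12.675 fix xy [-10.02   0.14] z 0.0259 F [-11.7   0.1] 0.4 yaw 11.89 tilt [-2.2e-03 -3.0e-04 -1.0e+00] M [-0.46  1.73 -0.05]
```

Request:
move_arm(plan="-0.001 0 0 0 0 0 0.02;0 0 0 0 0 0 0.02;0 0 0 0 0 0 0.02")

```text
time_s: 13.05
position: [0.4716, 0.1932, 0.0259]
tool_rot: [[-0.979, -0.206, -0.004], [-0.206, 0.979, -0.001], [0.004, 0.0, -1.0]]
ft_force: [-14.3, -4.5, 2.7]
grip_width: 0.0284
gripper_force: 72.8
```

```bash
python3 s.py
```

```text
t 13.05 fix xy [-9.92  0.19] z 0.0259 F [-14.9  -1.4] 2.7 yaw 11.9 tilt [-4.1e-03 -7.0e-04 -1.0e+00] M [-0.72  2.3  -0.1 ]
```

Request:
move_arm(plan="-0.001 0 0 0 0 0 0.02;0 0 0 0 0 0 0.02;0 0 0 0 0 0 0.02")

```text
time_s: 13.42
position: [0.4716, 0.1932, 0.0259]
tool_rot: [[-0.978, -0.206, -0.006], [-0.206, 0.979, -0.001], [0.006, 0.0, -1.0]]
ft_force: [-18.4, -5.4, 7.6]
grip_width: 0.0287
gripper_force: 73.2
```

```bash
python3 s.py
```

```text
t 13.425 fix xy [-9.93  0.2 ] z 0.0259 F [-19.2  -1.4] 7.6 yaw 11.9 tilt [-0.0063 -0.0012 -1.    ] M [-0.86  2.77 -0.06]
```

Motion stopped at fixture x = -9.92 while the force rose, so both the position and the contact say home. I'll level the tilt, ease the floor load and firm up slightly.

Request:
move_arm(plan="-0.0005 0 -0.0004 0 -0.006 0 0.02;-0.0005 0 0 0 0 0 0.02;0 0 0 0 0 0 0.02;0 0 0 0 0 0 0.02")

```text
time_s: 13.92
position: [0.4716, 0.1932, 0.0259]
tool_rot: [[-0.978, -0.206, -0.003], [-0.206, 0.978, -0.0], [0.003, 0.0, -1.0]]
ft_force: [-20.4, -5.7, 5.1]
grip_width: 0.0287
gripper_force: 72.9
```

```bash
python3 s.py
python3 - <<'E'
from w import *
im,d,W,cal=shot('w4'); v,u=np.mgrid[0:480,0:640]
a=np.radians(12.08); c,s=np.cos(a),np.sin(a); R=np.array([[c,s],[-s,c]])
Q=(W[...,:2]-[.4813,.1951])@R.T*1000
hsv=cv2.cvtColor(im,cv2.COLOR_RGB2HSV); H,S=hsv[...,0],hsv[...,1]
t=(np.abs(W[...,2]-.0478)<.003)&(S<60)&(u>265)&(u<370)&(Q[...,0]<31)&(np.abs(Q[...,1])<20)&(im.max(-1)>75)
P=Q[t]; print('top',cv2.minAreaRect(P.astype(np.float32)),P.min(0),P.max(0),np.median(W[t][:,2])); print(np.linalg.lstsq(np.c_[P,np.ones(len(P))],W[t][:,2]*1000,rcond=None)[0])
b=(H>98)&(H<125)&(S>120)&(W[...,2]<.02)&(np.hypot(Q[...,0],Q[...,1])<140); print('plate xmin',np.percentile(Q[b],1,0), cv2.minAreaRect(Q[b].astype(np.float32)))
im,d=viewer.get_image('side'); cv2.imwrite('pics/side1.png',cv2.resize(im[150:270,220:380,::-1],None,fx=5,fy=5,interpolation=3))
E
```

```text
t 13.925 fix xy [-9.87  0.2 ] z 0.0259 F [-21.2  -1.3] 5.1 yaw 11.9 tilt [-2.8e-03 -5.0e-04 -1.0e+00] M [-1.03  3.2  -0.16]
top ((-10.116710662841797, 0.28995513916015625), (80.82930755615234, 39.34779739379883), 0.35456380248069763) [-50.5100716  -19.44345684] [30.33721135 19.9072067 ] 0.04754969855538322
[2.74523215e-03 8.99971778e-04 4.76025003e+01]
plate xmin [-99.01919142 -49.10975075] ((-15.2900390625, -0.33216094970703125), (99.71989440917969, 168.94358825683594), 89.95758819580078)
```

View pics/w4.png

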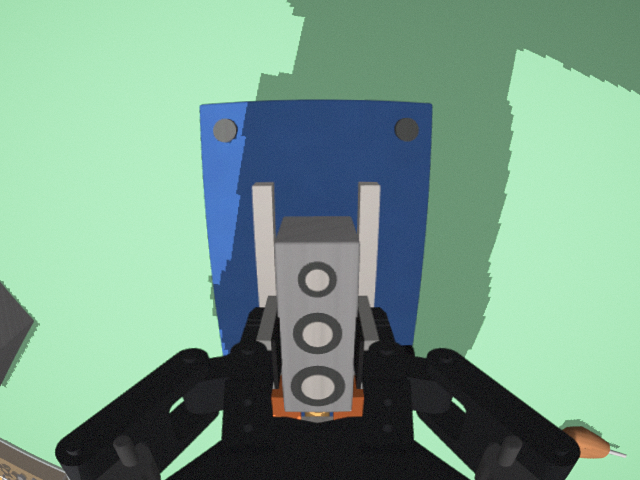

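View pics/side1.png

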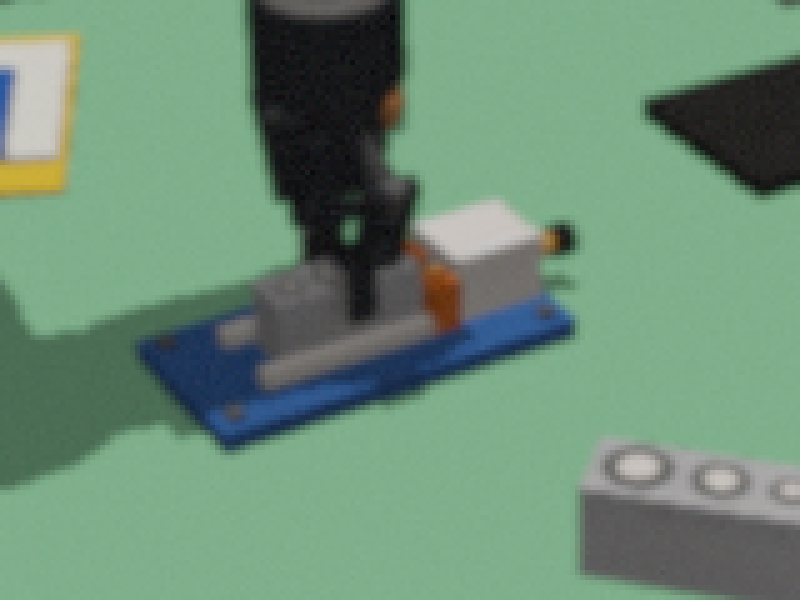

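Both pictures show the block in the channel against the orange stops; (318,405) in the wrist view, and the leading end touching in the side crop at about (430,290). The yaw moment (Mz -0.16) hints that the -y stop carries more load, so I'll turn slightly to square it.

Request:
move_arm(plan="0 0 0 0 0 0.004 0.02;0 0 0 0 0 0 0.02;0 0 0 0 0 0 0.02")

```text
time_s: 14.4
position: [0.4716, 0.1933, 0.0259]
tool_rot: [[-0.979, -0.203, -0.003], [-0.203, 0.979, -0.0], [0.003, 0.0, -1.0]]
ft_force: [-20.6, -6.2, 4.2]
grip_width: 0.0288
gripper_force: 72.9
```

```bash
python3 s.py
```

```text
t 14.4 fix xy [-9.87  0.26] z 0.0259 F [-21.5  -1.8] 4.2 yaw 11.7 tilt [-2.8e-03 -5.0e-04 -1.0e+00] M [-0.89  3.19  0.02]
```

Request:
move_arm(plan="-0.0005 0 0 0 0 0.003 0.02;0 0 0 0 0 0 0.02;0 0 0 0 0 0 0.02")

```text
time_s: 14.78
position: [0.4716, 0.1934, 0.0259]
tool_rot: [[-0.98, -0.2, -0.004], [-0.2, 0.98, -0.001], [0.004, 0.0, -1.0]]
ft_force: [-22.0, -6.3, 7.1]
grip_width: 0.0286
gripper_force: 73.2
```

```bash
python3 s.py
```

```text
t 14.775 fix xy [-9.86  0.35] z 0.0259 F [-22.8  -1.6] 7.1 yaw 11.55 tilt [-3.9e-03 -7.0e-04 -1.0e+00] M [-0.91  3.42  0.21]
```

Request:
move_arm(plan="-0.0003 0 -0.0002 0 0 -0.003 0.02;0 0 0 0 0 0 0.02;0 0 0 0 0 0 0.02;0 0 0 0 0 0 0.02")

```text
time_s: 15.28
position: [0.4716, 0.1933, 0.0259]
tool_rot: [[-0.979, -0.203, -0.005], [-0.203, 0.979, -0.001], [0.005, 0.0, -1.0]]
ft_force: [-23.3, -7.5, 5.6]
grip_width: 0.0285
gripper_force: 72.9
```

```bash
python3 s.py
```

```text
t 15.275 fix xy [-9.89  0.3 ] z 0.0259 F [-24.4  -2.5] 5.6 yaw 11.7 tilt [-4.8e-03 -9.0e-04 -1.0e+00] M [-1.02  3.48  0.02]
```

Request:
move_arm(plan="0 0 0 0 -0.004 0 0.02;0 0 0 0 0 0 0.02;0 0 0 0 0 0 0.02;0 0 0 0 0 0 0.02")

```text
time_s: 15.78
position: [0.4716, 0.1933, 0.0258]
tool_rot: [[-0.979, -0.203, -0.001], [-0.203, 0.979, 0.0], [0.001, 0.0, -1.0]]
ft_force: [-23.3, -5.8, 6.4]
grip_width: 0.0284
gripper_force: 72.9
```

```bash
python3 s.py; python3 -c "
from h import *
print(env.close_job())"
```

```text
t 15.775 fix xy [-9.85  0.3 ] z 0.0258 F [-24.   -0.8] 6.4 yaw 11.7 tilt [-8.e-04  0.e+00 -1.e+00] M [-1.01  3.57 -0.02]
the job is handed in; nothing more can be done
None
```

The 80 mm block is in the channel, dimples up, held against both orange stops with about 24 N of push and a 73 N grip; the job was handed in at 15.8 s, still holding, and no verdict came back.

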